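# Stand the fallen reagent bottle up again

### The arm

A 6-joint arm with a two-finger parallel gripper is mounted at the origin on a cart in front of the work surface, level with it; the furniture and walls round the work are solid. World frame = base frame: x ahead of the robot, y to its left, z up, the work surface at z = 0. Lengths are in m, angles in rad, forces in N, time in s.
With the tool pointing down it reaches from about 0.425 to 0.95 m from the base axis. Payload 3.5 kg.
Tool frame: the origin (TCP) lies between the finger pads; the fingertips stand 17 mm ahead of it and the grasp point (between the pads) lies 2 mm behind it; z points along the fingers, y is the direction in which the jaws open and shut (so a half turn about z gives the same grasp; the last joint's range is limited). The gripper opens to 85 mm and grips with 20 to 120 N. Pads are 22 mm wide; open, the fingers measure 114 mm over their backs; the gripper's body (76 mm by 85 mm) begins 54 mm behind the grasp point. The pads swing forward as they close: fully open they stand 13 mm farther back than shut.
Start: joints at [1.075, 0.286, 1.577, -0, 1.279, -0.15], TCP at [0.229, 0.635, 0.248] pointing down, gripper open.
Joint ranges: [-2.77, 2.77], [-0.9, 2.22], [0.21, 2.48], [-1.53, 4.67], [0.24, 2.81], [-2.84, 2.84]. Speed limits (rad/s): [2.79, 2.79, 3.14, 3.14, 3.14, 3.14].

### API

Orientations are given as a unit quaternion [x, y, z, w].
In Python, from plant import ctrl gives the robot as it stands.
- The arm moves only by the tool carry_out, never from a script. Its argument "commands" is a list of rows, each an object with "delta_pos": the shift along the tool's x, y, z in m, a list of three; "delta_rot": the turn, a rotation vector about the tool's x, y, z in rad, a list of three; "claw": the opening in per cent of the stroke, from 0 (shut) to 100 (fully open). A call has 1 to 8 rows; each row is the pose to reach, as a shift and turn from the pose measured when the call began, along the tool's axes at that moment; what a row does not reach only later rows make up. A row lasts 1/12 s, in which the tool goes at most 41.7 mm and 7.16 degrees, less where a joint would pass 70% of its speed; a pose out of reach is approached as far as the arm can. A call with a gripper value outside its range is refused whole. The fingers move at their own pace and stop on an object; "force" is the grip in N (left out, the last holds). Time passes only in rows, so rows that repeat a pose let the fingers close. It gives the time, the measured TCP pose, the force and the opening at its end, in the units of the state.
- ctrl.get_state(): the state, without advancing time (a new reading comes with each control period).
- ctrl.read_camera(name): name is "side" or "top"; returns (picture, depth): 384x512x3 uint8, red, green, blue; 384x512 float32, m along the optical axis (not along the pixel's ray), 0 where there is no reading.
- ctrl.camera_info(name): a dict with "fx", "fy", "cx", "cy" (pixels), "k1" (the pictures are not rectified: a ray, as slopes to the right and down, at radius r is drawn at 1 + k1 r^2 times it, then the intrinsics apply), "rvec" (rotation vector, rad) and "tvec" (3), from world to camera coordinates, as OpenCV has them. Camera axes: x right, y down, z forward; pixel columns grow to the right and rows downward; lengths in m; the calibration is good to about 2 mm. A picture is of the moment at which its call begins. camera_info takes no time and is no camera call.
- ctrl.sign_off(): hands the job in, once; it reports no verdict.
The state is a dict: "time": time; "qpos": joint angles; "dq": joint speeds; "joint_efforts": joint torques, N m; "eef_pos": TCP position; "tcp_rot": TCP orientation; "contact_force": force on the tool from outside, world axes, zero at the start; "wrist_torque": the same for the moment, N m; "opening": opening from 0.0 (shut) to 1.0 (fully open).
Only numpy, scipy, OpenCV 4.12 (cv2) and the standard library are available. Lean on these libraries where they do the work, as an engineer would, in place of code of your own. Each camera call takes 0.05 s, during which the arm holds its last target.

### The job

One of the two small white reagent bottles has been knocked over and lies on its side on the worktop. Pick it up and stand it upright on its base again, close to where it lies; set it down gently, without pressing it hard onto the worktop or dropping it, and let go. Leave the other white bottle, the brown bottle and the jar where they stand.

Things in the scene. Friction and masses are not known exactly. Their poses are not given: they have to be found in the camera images.
- fallen_bottle: White bottle lying on its side (on a flat grey card, under 1 mm thick): round, 46 mm across, 105 mm long with fixed red cap, 0.16 kg; solid as a 46 x 98 mm cylinder. Origin: centre of the base. Its z axis runs from base to cap: lying, it is level and points to the robot's right (world -y) within 0.45 rad, origin 23 mm up; standing, it points up, origin at z = 0. Within 20 degrees of upright it settles on its base.
- standing_bottle: A second bottle of the same kind and size (46 mm in diameter, 105 mm high, red cap), standing upright farther back, in the gap between a fixed round centrifuge (front at x = 0.527, y -0.015 to 0.158, 0.103 m high) and a fixed stirrer (x over 0.483, y below -0.175, 0.104 m high); tall shelves stand from x = 0.73. Bystander, loose. Origin: centre of its underside, z axis up.
- brown_bottle: A brown bottle with a blue cap, 52 mm in diameter, 105 mm high, standing upright farther back, beside the standing white one (on either side of it). Bystander, loose. Origin: centre of its underside, z axis up.
- squat_jar: A squat white screw-top jar, 56 mm in diameter, 62 mm high, standing to the left of the fallen bottle. Bystander, loose. Origin: centre of its underside, z axis up.

How it is judged:
By the outcome, as a careful person would: the job done as asked, in the order asked, and still so for the second after the job is handed in, with the robot touching nothing.
It also fails if it takes over 37 s, if anything falls off the work surface, if the arm or the gripper's body presses on something with over 40 N, if the wrist force passes 120 N, or if a joint passes its speed limit or range.

## Working session

There is one attempt and no reset: what is moved stays moved. The work goes in short steps, Python scripts to look and compute and a tool call to move; the robot and the scene stay as the last step left them, time stands still between calls to the robot, and variables do not carry over. Pictures are saved under pics/ and viewed, and the job is handed in when it is done.

Besides the shell and the picture viewer there is one more tool, called after "Request:" as a command line: name --argument value ..., lists and objects as JSON in quotes. carry_out: Moves the arm, as the interface text tells. Its arguments: {"type":"object","properties":{"commands":{"type":"array"},"force":{"type":"number"}},"required":["commands"]}

```bash
ls; mkdir -p pics; cat > h.py <<'E'
import numpy as np, cv2
from scipy.spatial.transform import Rotation as R
from plant import ctrl
E
python3 - <<'E'
from h import *
s=ctrl.get_state();print({k:np.round(v,4) for k,v in s.items()})
for n in("top","side"):
    p,d=ctrl.read_camera(n);np.savez(f"{n}0.npz",p=p,d=d)
    cv2.imwrite(f"pics/{n}0.png",p[:,:,::-1]);print(n,ctrl.camera_info(n))
E
```

```text
pics
{'time': np.float64(0.0), 'qpos': array([ 1.075 ,  0.2872,  1.5782, -0.    ,  1.2786, -0.15  ]), 'dq': array([ 0.0019,  0.0002,  0.0003,  0.0014, -0.0022, -0.0004]), 'joint_efforts': array([-1.00000e-04, -4.05999e+01, -2.92618e+01, -1.00000e-04,
        6.00000e-03,  0.00000e+00]), 'eef_pos': array([0.2285, 0.6345, 0.2469]), 'tcp_rot': array([ 1.720e-01,  9.851e-01, -1.100e-03, -4.000e-04]), 'contact_force': array([ 0.4491, -0.8787, -0.1435]), 'wrist_torque': array([ 0.0659, -0.0671, -0.0241]), 'opening': np.float64(0.9996)}
top {'fx': 420.1514192677385, 'fy': 420.1514192677385, 'cx': 248.57812205887814, 'cy': 188.85114229326177, 'k1': -0.15662987233630657, 'rvec': array([ 2.11149136, -2.15021058,  0.1773336 ]), 'tvec': array([0.09092056, 0.5429767 , 0.89040307])}
side {'fx': 398.31938985811433, 'fy': 398.31938985811433, 'cx': 263.79468347582383, 'cy': 192.54270865367943, 'k1': -0.08024054068811688, 'rvec': array([ 2.07761234, -0.56855969,  0.34558565]), 'tvec': array([-0.42229784,  0.20852014,  0.70034297])}
```

View pics/top0.png

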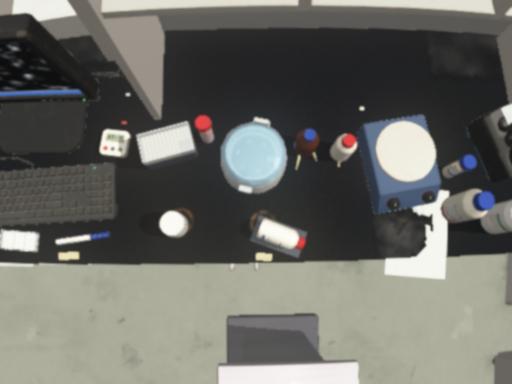

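View pics/side0.png

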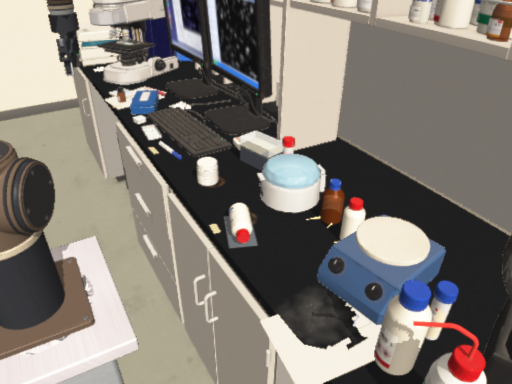

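Top view: the fallen bottle lies at about (278,233), its red cap at (302,242) and base at about (257,226). The jar is at (174,223), the white bottle at (343,148), and the brown bottle at (308,142). Next I'll measure positions.

```bash
cat >> h.py <<'E'
def cam(n):
    c=ctrl.camera_info(n);K=np.array([[c['fx'],0,c['cx']],[0,c['fy'],c['cy']],[0,0,1]])
    return K,np.array([c['k1'],0,0,0,0.]),cv2.Rodrigues(c['rvec'])[0],c['tvec']
def rays(n,uv):
    K,D,Rm,t=cam(n)
    x=cv2.undistortPoints(np.asarray(uv,float).reshape(-1,1,2),K,D)[:,0]
    return -Rm.T@t, np.c_[x,np.ones(len(x))]@Rm
def plane(n,uv,z):
    o,d=rays(n,uv);return o+d*((z-o[2])/d[:,2])[:,None]
def pts(n,uv,dep):
    o,d=rays(n,uv);return o+d*np.asarray(dep)[:,None]
def proj(n,X):
    c=ctrl.camera_info(n);K,D,_,_=cam(n)
    return cv2.projectPoints(np.asarray(X,float).reshape(-1,1,3),c['rvec'],c['tvec'],K,D)[0][:,0]
E
python3 - <<'E'
from h import *
for n,box in(("top",(240,205,320,265)),("side",(215,195,265,250))):
    f=np.load(n+"0.npz");p,d=f['p'],f['d'];x0,y0,x1,y1=box
    cr=p[y0:y1,x0:x1];cv2.imwrite(f"pics/{n}0c.png",cv2.resize(cr[:,:,::-1],None,fx=9,fy=9,interpolation=0))
    v,u=np.mgrid[y0:y1,x0:x1];dd=d[y0:y1,x0:x1]
    P=pts(n,np.c_[u.ravel(),v.ravel()],dd.ravel());c=cr.reshape(-1,3).astype(int)
    m=(P[:,2]>0.008)&(dd.ravel()>0)&(P[:,2]<.08)
    Q=P[m];print(n,m.sum(),"min",Q.min(0),"max",Q.max(0))
    red=(c[:,0]>120)&(c[:,1]<80);print("red",red.sum(),np.c_[u.ravel(),v.ravel()][red].mean(0),P[red].mean(0),P[red].min(0),P[red].max(0))
    mu=Q.mean(0);w,V=np.linalg.eigh(np.cov((Q-mu).T));a=V[:,2];a*=-np.sign(a[1]);s=(Q-mu)@a
    print("mu",mu,"ax",a,"ends",np.percentile(s,[1,99]),mu+a*s.min(),mu+a*s.max(),"top z",np.percentile(Q[:,2],[50,95,99]))
    # white/red silhouette on plane z=.023
    wm=((c.min(1)>110)|red)
    W=plane(n,np.c_[u.ravel(),v.ravel()][wm],.023)[:,:2].astype(np.float32)
    print("minrect z=.023",cv2.minAreaRect(W), wm.sum())
# jar etc on top
for nm,uv,z in(("jar",(174,223),.062),("wb",(347,141),.105),("bb",(310,135),.105),("edge",(280,259),0),("edge2",(150,262),0)):
    print(nm,plane("top",[uv],z))
E
```

```text
top 900 min [ 0.40940308 -0.04295708  0.0222355 ] max [0.4804394  0.06419214 0.05060863]
red 69 [301.14492754 243.4057971 ] [ 0.42118883 -0.03188475  0.04673096] [ 3.86118069e-01 -4.66665384e-02 -1.91201228e-04] [0.4336905  0.07889133 0.96984373]
mu [0.44134857 0.01376819 0.04091976] ax [-0.38728313 -0.9203718  -0.05410668] ends [-0.04775288  0.05474852] [0.46027364 0.05874332 0.04356375] [ 0.41916179 -0.0389583   0.03782009] top z [0.04217275 0.04812297 0.04934436]
minrect z=.023 ((0.42865389585494995, 0.013745538890361786), (0.17675213515758514, 0.10332794487476349), 88.74667358398438) 1262
side 736 min [ 0.40524858 -0.04338968  0.01207549] max [0.54499797 0.10160062 0.04944111]
red 147 [242.37414966 235.7755102 ] [ 0.41652947 -0.03976509  0.03170863] [ 0.09908763 -0.62333395  0.00159413] [ 0.4467429  -0.01497334  0.56029708]
mu [0.43594016 0.00287758 0.03735715] ax [-0.58502416 -0.80975359 -0.04523111] ends [-0.1251078   0.04706729] [0.51936418 0.11834786 0.04380707] [ 0.40782418 -0.03603878  0.03518336] top z [0.03957042 0.04756259 0.04843175]
minrect z=.023 ((0.443634957075119, 0.02732887864112854), (0.21913601458072662, 0.09921427816152573), 52.76850891113281) 907
jar [[0.46947571 0.24468889 0.062     ]]
wb [[ 0.63497202 -0.13263027  0.105     ]]
bb [[ 0.64931865 -0.05301549  0.105     ]]
edge [[0.38837241 0.01215868 0.        ]]
edge2 [[0.38549856 0.31164596 0.        ]]
```

```bash
sleep 0
```

```text
(no output)
```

View pics/top0c.png

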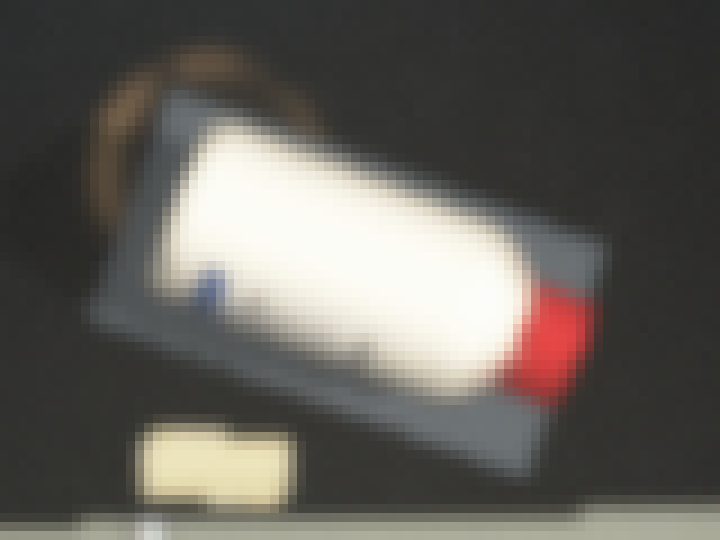

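View pics/side0c.png

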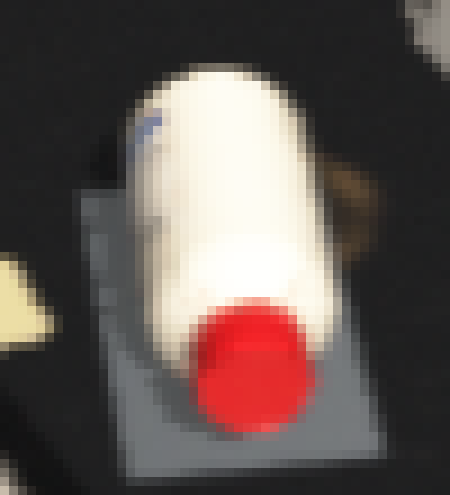

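```bash
python3 - <<'E'
from h import *
f=np.load("top0.npz");p,d=f['p'],f['d']
v,u=np.mgrid[205:265,240:320]
uv=np.c_[u.ravel(),v.ravel()];P=pts("top",uv,d[205:265,240:320].ravel())
Q=P[(P[:,2]>.028)&(P[:,2]<.08)]
a=np.array([-.387,-.92]);a/=np.linalg.norm(a);b=np.array([-a[1],a[0]])
c0=np.array([.4402,.0103])
s=(Q[:,:2]-c0)@a;t=(Q[:,:2]-c0)@b
for lo in np.arange(-.06,.06,.01):
    m=(s>lo)&(s<=lo+.01)
    if m.sum()>3: print(round(lo,3),m.sum(),"t",t[m].min().round(4),t[m].max().round(4),"mid",((t[m].min()+t[m].max())/2).round(4),"topt",t[m][np.argsort(-Q[m,2])[:6]].mean().round(4),"z",Q[m,2].max().round(4))
E
```

```text
-0.06 22 t -0.0189 0.0217 mid 0.0014 topt 0.0029 z 0.0504
-0.05 93 t -0.0212 0.0234 mid 0.0011 topt -0.0014 z 0.0504
-0.04 90 t -0.0215 0.0232 mid 0.0008 topt -0.0002 z 0.0495
-0.03 93 t -0.0217 0.0237 mid 0.001 topt 0.0023 z 0.0506
-0.02 89 t -0.0209 0.0229 mid 0.001 topt 0.003 z 0.0495
-0.01 94 t -0.0218 0.0237 mid 0.001 topt 0.0027 z 0.0497
0.0 91 t -0.0221 0.0234 mid 0.0006 topt 0.0022 z 0.0486
0.01 94 t -0.0213 0.0237 mid 0.0012 topt -0.0019 z 0.0492
0.02 84 t -0.0211 0.0219 mid 0.0004 topt 0.0009 z 0.0503
0.03 60 t -0.0176 0.0181 mid 0.0002 topt 0.0022 z 0.0436
0.04 58 t -0.0135 0.0143 mid 0.0004 topt -0.0007 z 0.0405
0.05 13 t -0.0114 0.0125 mid 0.0006 topt 0.0041 z 0.0404
```

Both views agree. The bottle's base centre is about (0.461,0.058), its cap end (0.420,-0.039), and the axis a is about (-0.39,-0.92). In the side crop the cap is at (250,365), facing the camera. First I'll write a helper that converts world goals into tool deltas, then make a transit move that also gives me kinematic samples.

```bash
cat >> h.py <<'E'
import json,os
def down(az,tilt=0.,):
    "tool down, tool y at azimuth az, then turned by tilt about tool y"
    y=np.array([np.cos(az),np.sin(az),0]);z=np.array([0,0,-1.]);x=np.cross(y,z)
    return R.from_matrix(np.c_[x,y,z])*R.from_rotvec([0,tilt,0])
def delta(p,Rt):
    s=ctrl.get_state();R0=R.from_quat(s['tcp_rot'])
    dp=R0.inv().apply(np.array(p)-s['eef_pos']);dr=(R0.inv()*Rt).as_rotvec()
    print("dpos",dp.round(4),"drot",dr.round(4),"rows",np.linalg.norm(dp)/.0417,np.degrees(np.linalg.norm(dr))/7.16)
    return dp,dr
def log():
    s=ctrl.get_state();L=json.load(open("log.json")) if os.path.exists("log.json") else []
    L.append([list(map(float,s['qpos'])),list(map(float,s['eef_pos'])),list(map(float,s['tcp_rot']))]);json.dump(L,open("log.json","w"))
    print("t",round(s['time'],2),"q",np.round(s['qpos'],3),"p",np.round(s['eef_pos'],4),"rot",np.round(R.from_quat(s['tcp_rot']).as_matrix(),3).tolist(),"F",np.round(s['contact_force'],1),"op",round(float(s['opening']),3))
E
python3 -c "
from h import *
log();delta([.46,.33,.30],down(.4))"
```

```text
t 0.1 q [ 1.075  0.287  1.578 -0.     1.279 -0.15 ] p [0.2285 0.6346 0.2471] rot [[-0.941, 0.339, -0.001], [0.339, 0.941, -0.002], [0.0, -0.002, -1.0]] F [ 0.1 -0.5  0.3] op 1.002
dpos [-0.321  -0.2082 -0.0526] drot [-2.20e-03  6.00e-04  8.25e-01] rows 9.261763164321703 6.602172769431812
```

Request:
carry_out --commands '[{"delta_pos": [-0.32,-0.21,-0.05],"delta_rot": [0,0,0.82],"claw": 100},{"delta_pos": [-0.32,-0.21,-0.05],"delta_rot": [0,0,0.82],"claw": 100},{"delta_pos": [-0.32,-0.21,-0.05],"delta_rot": [0,0,0.82],"claw": 100},{"delta_pos": [-0.32,-0.21,-0.05],"delta_rot": [0,0,0.82],"claw": 100},{"delta_pos": [-0.32,-0.21,-0.05],"delta_rot": [0,0,0.82],"claw": 100},{"delta_pos": [-0.32,-0.21,-0.05],"delta_rot": [0,0,0.82],"claw": 100},{"delta_pos": [-0.32,-0.21,-0.05],"delta_rot": [0,0,0.82],"claw": 100},{"delta_pos": [-0.32,-0.21,-0.05],"delta_rot": [0,0,0.82],"claw": 100}]'

```text
time: 0.77
eef_pos: [0.4276, 0.3686, 0.2905]
tcp_rot: [0.551, 0.834, -0.001, -0.0]
contact_force: [0.1, 0.9, 0.1]
opening: 0.999
```

```bash
python3 -c "
from h import *
log();delta([.44,.05,.26],down(-.4,.5));"
```

```text
t 0.77 q [ 5.320e-01  1.400e-02  1.805e+00 -1.000e-03  1.325e+00  1.300e-01] p [0.4276 0.3686 0.2905] rot [[-0.392, 0.92, -0.002], [0.92, 0.392, -0.002], [-0.001, -0.002, -1.0]] F [0.1 0.9 0.1] op 0.999
dpos [-0.2979 -0.1133  0.0312] drot [-0.2023  0.4749  0.7852] rows 7.680831871967977 7.519192052057989
```

Request:
carry_out --commands '[{"delta_pos": [-0.3,-0.11,0.03],"delta_rot": [-0.2,0.475,0.785],"claw": 100},{"delta_pos": [-0.3,-0.11,0.03],"delta_rot": [-0.2,0.475,0.785],"claw": 100},{"delta_pos": [-0.3,-0.11,0.03],"delta_rot": [-0.2,0.475,0.785],"claw": 100},{"delta_pos": [-0.3,-0.11,0.03],"delta_rot": [-0.2,0.475,0.785],"claw": 100},{"delta_pos": [-0.3,-0.11,0.03],"delta_rot": [-0.2,0.475,0.785],"claw": 100},{"delta_pos": [-0.3,-0.11,0.03],"delta_rot": [-0.2,0.475,0.785],"claw": 100},{"delta_pos": [-0.3,-0.11,0.03],"delta_rot": [-0.2,0.475,0.785],"claw": 100},{"delta_pos": [-0.3,-0.11,0.03],"delta_rot": [-0.2,0.475,0.785],"claw": 100}]'

```text
time: 1.43
eef_pos: [0.443, 0.0467, 0.2603]
tcp_rot: [0.809, 0.533, 0.206, -0.137]
contact_force: [0.2, -0.1, -0.1]
opening: 0.998
```

```bash
cat >> h.py <<'E'
def fkR(q):
    Y=lambda a:R.from_rotvec([0,a,0]);Z=lambda a:R.from_rotvec([0,0,a])
    A=Z(q[0])*Y(q[1]);B=A*Y(q[2]);C=B*Z(q[3]);D=C*Y(q[4]);E=D*Z(q[5])
    return A,B,C,D,E
def fkp(q,k):
    H,r0,lat,L1,e,L2,wl,Lt,ox=k
    A,B,C,D,E=fkR(q)
    return R.from_rotvec([0,0,q[0]]).apply([r0,lat,H])+A.apply([0,0,L1])+B.apply([e,0,L2])+D.apply([ox,wl,Lt])
E
python3 -c "
from h import *
log()
L=json.load(open('log.json'))
T=None
for q,p,r in L:
    X=(fkR(q)[4].inv()*R.from_quat(r)); print(X.as_rotvec().round(3))
delta([.44,.01,.20],down(-.398,.6));
"
```

```text
t 1.43 q [-0.392 -0.342  2.222  0.522  1.297 -0.139] p [0.443  0.0467 0.2603] rot [[0.348, 0.919, 0.188], [0.805, -0.395, 0.442], [0.48, -0.003, -0.877]] F [ 0.2 -0.1 -0.1] op 0.998
[-0.     0.     1.571]
[-0.    -0.     1.571]
[-0.     0.     1.571]
dpos [-0.0595  0.0119  0.0361] drot [ 0.002   0.0988 -0.0084] rows 1.6943477594211436 0.7939573675057422
```

```bash
cat > fit.py <<'E'
from h import *
from scipy.optimize import least_squares
L=json.load(open('log.json'))
def fit():
    k0=np.array([.3,0,.1,.4,0,.4,0,.2,0])
    f=lambda k:np.concatenate([np.ravel([fkp(q,k)-p for q,p,_ in L]),1e-3*(k-k0)])
    r=least_squares(f,k0);return r.x,np.abs(r.fun[:-9]).max()
lo=np.array([-2.77,-.9,.21,-1.53,.24,-2.84]);hi=np.array([2.77,2.22,2.48,4.67,2.81,2.84])
def ik(p,Rt,k,q0):
    Rt=Rt*R.from_rotvec([0,0,-np.pi/2])
    f=lambda q:np.r_[(fkp(q,k)-p)*5,(fkR(q)[4].inv()*Rt).as_rotvec()]
    r=least_squares(f,np.clip(q0,lo+1e-3,hi-1e-3),bounds=(lo,hi));return r.x,np.abs(r.fun).max()
E
python3 - <<'E'
from fit import *
k,e=fit();print(k.round(4),e)
q=L[-1][0]
for tl in (.6,.8):
    for z in(.2,.1,.027): q1,e=ik([.4385,.0046,z],down(-.398,tl),k,q);print(tl,z,q1.round(2),e)
def yawR(psi,elev): # final: tool z horizontal azimuth psi, elev below horizon; tool y horizontal
    z=np.array([np.cos(psi)*np.cos(elev),np.sin(psi)*np.cos(elev),-np.sin(elev)]);y=np.array([-np.sin(psi),np.cos(psi),0]);return R.from_matrix(np.c_[np.cross(y,z),y,z])
for psi in(-1.97,-1.6,-1.3,-1,-.7,-.4):
  for el in(.6,.8,1.0):
    best=min((ik([.45,.01,.07],yawR(psi,el),k,np.array(s))for s in(q,[0,0,1.8,0,.9,0],[0,0,2,-1,1,0],[.4,0,2,-1.2,1.4,1])),key=lambda t:t[1]);print(psi,el,best[0].round(2),round(best[1],4))
E
```

```text
[ 2.412e-01 -3.000e-03  1.007e-01  4.430e-01  2.060e-02  5.724e-01
  2.000e-04  2.332e-01 -3.200e-03] 3.544423880147418e-06
0.6 0.2 [-0.54 -0.25  2.29  0.63  1.27 -0.39] 3.290423489232808e-14
0.6 0.1 [-0.54 -0.06  2.35  0.69  1.07 -0.55] 1.1351952933225103e-08
0.6 0.027 [-0.54  0.12  2.35  0.77  0.93 -0.7 ] 1.8557030911914296e-09
0.8 0.2 [-0.63 -0.21  2.32  0.8   1.36 -0.55] 1.027127910502301e-09
0.8 0.1 [-0.63  0.    2.36  0.85  1.18 -0.74] 4.92256235773425e-12
0.8 0.027 [-0.63  0.19  2.35  0.92  1.07 -0.9 ] 2.426468248550861e-09
-1.97 0.6 [ 0.16  0.43  1.99 -0.78  1.44  0.97] 0.0
-1.97 0.8 [ 0.11  0.32  2.04 -0.68  1.3   0.88] 0.0
-1.97 1.0 [ 0.05  0.23  2.09 -0.56  1.16  0.77] 0.0
-1.6 0.6 [ 0.21  0.33  2.13 -1.    1.25  0.87] 0.0
-1.6 0.8 [ 0.15  0.23  2.16 -0.87  1.11  0.73] 0.0
-1.6 1.0 [ 0.07  0.15  2.19 -0.7   1.    0.55] 0.0
-1.3 0.6 [ 0.22  0.24  2.26 -1.21  1.08  0.82] 0.0
-1.3 0.8 [ 0.15  0.14  2.27 -1.03  0.94  0.61] 0.0
-1.3 1.0 [ 0.07  0.07  2.28 -0.79  0.84  0.35] 0.0
-1 0.6 [ 0.19  0.13  2.39 -1.46  0.88  0.79] 0.0
-1 0.8 [ 0.12  0.04  2.38 -1.2   0.74  0.5 ] 0.0
-1 1.0 [ 0.03 -0.01  2.36 -0.86  0.66  0.12] 0.0
-0.7 0.6 [ 0.11 -0.02  2.48 -1.53  0.64  0.57] 0.0905
-0.7 0.8 [ 0.04 -0.06  2.48 -1.38  0.51  0.36] 0.0106
-0.7 1.0 [-0.03 -0.1   2.44 -0.84  0.47 -0.21] 0.0
-0.4 0.6 [ 0.02 -0.06  2.48 -1.53  0.42  0.29] 0.1742
-0.4 0.8 [-0.04 -0.08  2.48 -1.27  0.32 -0.03] 0.098
-0.4 1.0 [-0.12 -0.14  2.48 -0.53  0.32 -0.82] 0.0244
```

The kinematic model fits, and both the tilted grasp and the tilted placing are reachable. I'll grasp with the hand leaning 0.7 rad from the cap side. Turning the bottle up 90° then leaves the tool 0.7 rad below level, clear of the table and the jar.

```bash
python3 -c "
from h import *
delta([.4385,.0046,.13],down(-.398,.7))"
```

```text
dpos [-0.098   0.0129  0.0949] drot [ 0.0024  0.1988 -0.0083] rows 3.2857798070827786 1.59267681776773
```

Request:
carry_out --commands '[{"delta_pos": [-0.098,0.013,0.095],"delta_rot": [0,0.2,-0.008],"claw": 100},{"delta_pos": [-0.098,0.013,0.095],"delta_rot": [0,0.2,-0.008],"claw": 100},{"delta_pos": [-0.098,0.013,0.095],"delta_rot": [0,0.2,-0.008],"claw": 100},{"delta_pos": [-0.098,0.013,0.095],"delta_rot": [0,0.2,-0.008],"claw": 100},{"delta_pos": [-0.098,0.013,0.095],"delta_rot": [0,0.2,-0.008],"claw": 100},{"delta_pos": [-0.098,0.013,0.095],"delta_rot": [0,0.2,-0.008],"claw": 100},{"delta_pos": [-0.098,0.013,0.095],"delta_rot": [0,0.2,-0.008],"claw": 100}]'

```text
time: 2.02
eef_pos: [0.4396, 0.0045, 0.1313]
tcp_rot: [0.782, 0.52, 0.287, -0.188]
contact_force: [0.2, 0.2, 0.4]
opening: 1.001
```

```bash
python3 -c "
from h import *
log();delta([.4385,.0046,.026],down(-.398,.7))
for n in('side','top'):
    p,d=ctrl.read_camera(n);cv2.imwrite(f'pics/{n}1.png',cv2.resize(p[130:290,170:350,::-1],None,fx=4,fy=3.5))"
```

```text
t 2.02 q [-0.59  -0.102  2.344  0.756  1.179 -0.593] p [0.4396 0.0045 0.1313] rot [[0.294, 0.921, 0.254], [0.705, -0.389, 0.593], [0.645, 0.004, -0.764]] F [0.2 0.2 0.4] op 1.001
dpos [-0.0682 -0.0014  0.0802] drot [ 0.0039 -0.0012  0.0018] rows 2.5247514774851045 0.03577927887671788
```

View pics/side1.png

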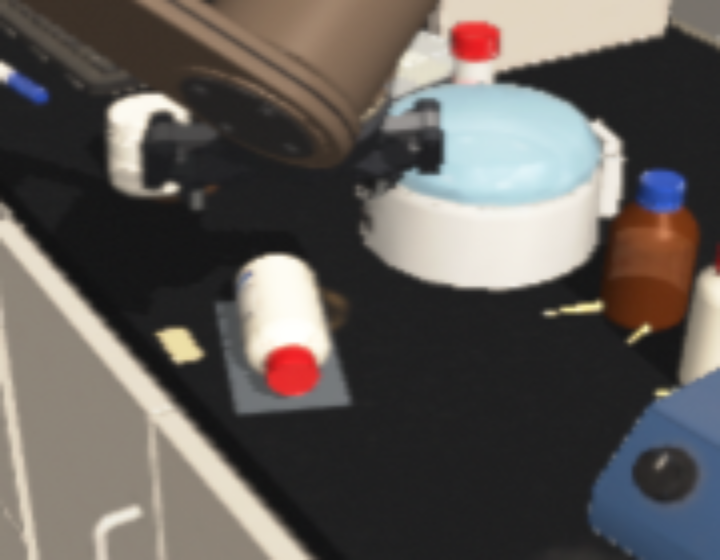

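View pics/top1.png

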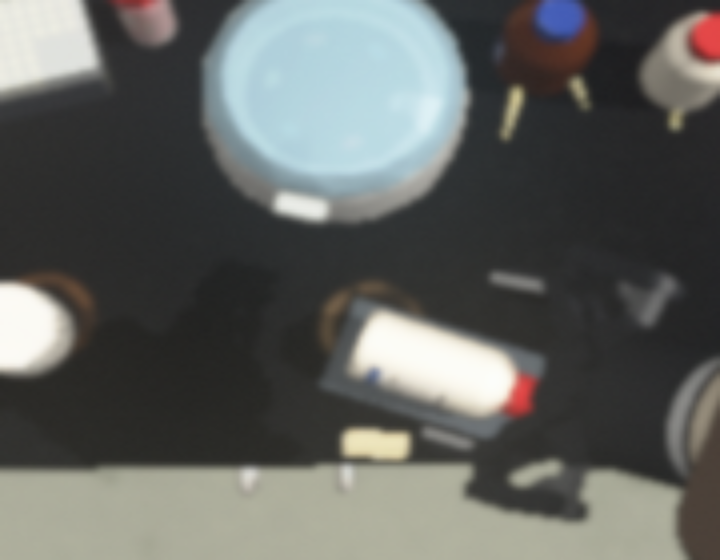

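The top view shows the fingertips at crop pixels (517,282) and (447,437), straddling the bottle line. The side view shows the fingers clear above the bottle. Descending.

Request:
carry_out --commands '[{"delta_pos": [-0.023,0,0.027],"delta_rot": [0.004,0,0],"claw": 100},{"delta_pos": [-0.045,-0.001,0.054],"delta_rot": [0.004,0,0],"claw": 100},{"delta_pos": [-0.06,-0.001,0.07],"delta_rot": [0.004,0,0],"claw": 100},{"delta_pos": [-0.068,-0.001,0.08],"delta_rot": [0.004,0,0],"claw": 100},{"delta_pos": [-0.068,-0.001,0.08],"delta_rot": [0.004,0,0],"claw": 100},{"delta_pos": [-0.068,-0.001,0.08],"delta_rot": [0.004,0,0],"claw": 100}]'

```text
time: 2.62
eef_pos: [0.44, 0.0046, 0.0276]
tcp_rot: [0.781, 0.522, 0.287, -0.189]
contact_force: [0.3, 0.1, 1.2]
opening: 1.003
```

```bash
python3 -c "
from h import *
log();delta([.4385,.0046,.026],down(-.398,.7))
for n in('side','top'):
    p,d=ctrl.read_camera(n);cv2.imwrite(f'pics/{n}2.png',cv2.resize(p[170:270,200:330,::-1],None,fx=6,fy=5.5))"
```

```text
t 2.62 q [-0.588  0.155  2.351  0.854  0.997 -0.809] p [0.44   0.0046 0.0276] rot [[0.291, 0.923, 0.251], [0.707, -0.384, 0.594], [0.645, 0.004, -0.764]] F [0.3 0.1 1.2] op 1.003
dpos [-0.0015 -0.0014  0.0009] drot [ 0.0008 -0.0008  0.0051] rows 0.053279337582769565 0.04216872872321235
```

View pics/side2.png

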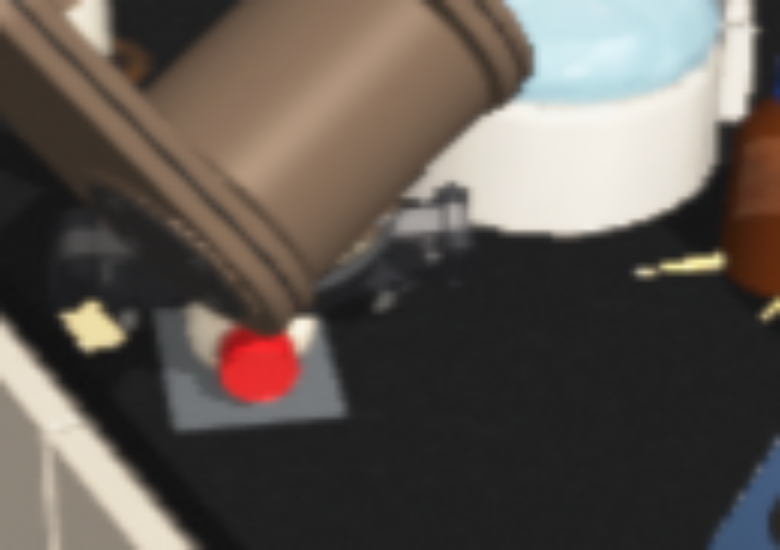

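View pics/top2.png

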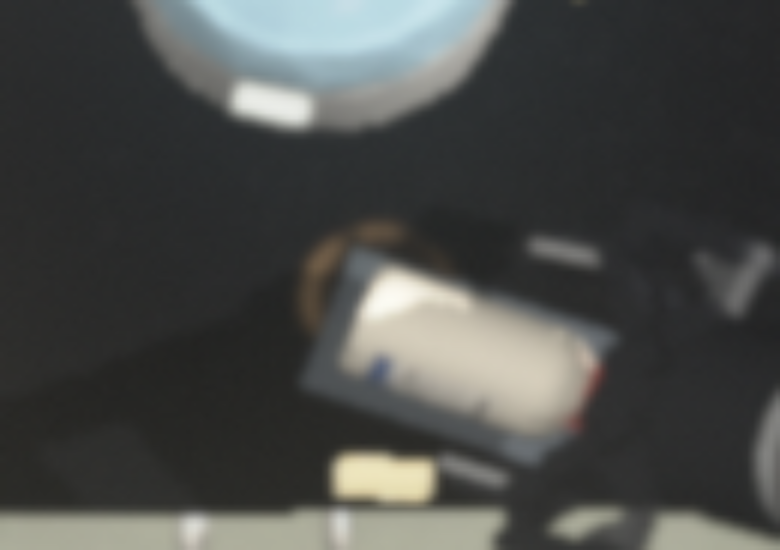

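```bash
python3 -c "
from h import *
p,d=ctrl.read_camera('top')
s=ctrl.get_state();R0=R.from_quat(s['tcp_rot'])
print(proj('top',[s['eef_pos']]))
for c in((563,248),(473,470)):
    u=200+c[0]/6;v=170+c[1]/5.5
    for du in(-4,-2,0,2,4):
        uu=int(round(u+du));vv=int(round(v+du*.3));P=pts('top',[[uu,vv]],[d[vv,uu]])[0]
        print(uu,vv,p[vv,uu],P.round(4),'tool',R0.inv().apply(P-s['eef_pos']).round(4))
"
```

```text
[[283.95848173 235.33045188]]
290 214 [115 115 113] [ 0.487  -0.01    0.0414] tool [ 0.012   0.0481 -0.0064]
292 214 [114 114 112] [ 0.4866 -0.0142  0.0439] tool [ 0.0105  0.0494 -0.0109]
294 215 [120 120 118] [ 0.4832 -0.0174  0.0547] tool [ 0.0142  0.0476 -0.0219]
296 216 [120 120 117] [ 0.4806 -0.0215  0.0571] tool [ 0.0121  0.0468 -0.0268]
298 216 [114 114 112] [ 0.48   -0.0253  0.062 ] tool [ 0.0124  0.0478 -0.0329]
275 254 [126 126 123] [0.3995 0.0255 0.0384] tool [ 0.0098 -0.0463 -0.0051]
277 255 [124 123 120] [0.3971 0.0217 0.0465] tool [ 0.0116 -0.047  -0.0142]
279 255 [128 128 125] [0.397  0.0174 0.0486] tool [ 0.0099 -0.0455 -0.0183]
281 256 [126 126 123] [0.3947 0.0134 0.0521] tool [ 0.0086 -0.046  -0.024 ]
283 257 [111 111 108] [0.3923 0.0099 0.0628] tool [ 0.0124 -0.0467 -0.0349]
```

Depth on the pads shows the open fingertips about 4 mm ahead of the TCP, so the TCP is referenced to the shut position. I'll go 5 mm deeper along the tool axis, then close.

Request:
carry_out --commands '[{"delta_pos": [-0.002,-0.001,0.005],"delta_rot": [0,0,0.005],"claw": 100},{"delta_pos": [-0.002,-0.001,0.005],"delta_rot": [0,0,0.005],"claw": 70},{"delta_pos": [-0.002,-0.001,0.005],"delta_rot": [0,0,0.005],"claw": 55},{"delta_pos": [-0.002,-0.001,0.005],"delta_rot": [0,0,0.005],"claw": 40},{"delta_pos": [-0.002,-0.001,0.005],"delta_rot": [0,0,0.005],"claw": 20},{"delta_pos": [-0.002,-0.001,0.005],"delta_rot": [0,0,0.005],"claw": 20},{"delta_pos": [-0.002,-0.001,0.005],"delta_rot": [0,0,0.005],"claw": 20},{"delta_pos": [-0.002,-0.001,0.005],"delta_rot": [0,0,0.005],"claw": 20}]' --force 45

```text
time: 3.43
eef_pos: [0.4405, 0.0058, 0.0237]
tcp_rot: [0.782, 0.52, 0.287, -0.189]
contact_force: [-3.9, -0.8, 5.2]
opening: 0.528
```

```bash
python3 -c "
from h import *
log();delta([.4385,.0046,.023],down(-.398,.7))
p,d=ctrl.read_camera('top');cv2.imwrite(f'pics/top3.png',cv2.resize(p[170:270,200:330,::-1],None,fx=6,fy=5.5))"
```

```text
t 3.43 q [-0.585  0.165  2.351  0.863  0.987 -0.815] p [0.4405 0.0058 0.0237] rot [[0.294, 0.922, 0.253], [0.705, -0.388, 0.593], [0.645, 0.003, -0.764]] F [-3.9 -0.8  5.2] op 0.528
dpos [-0.0019 -0.0014 -0.0007] drot [ 0.003  -0.0009  0.0019] rows 0.0578001615778879 0.029070244112832128
```

View pics/top3.png

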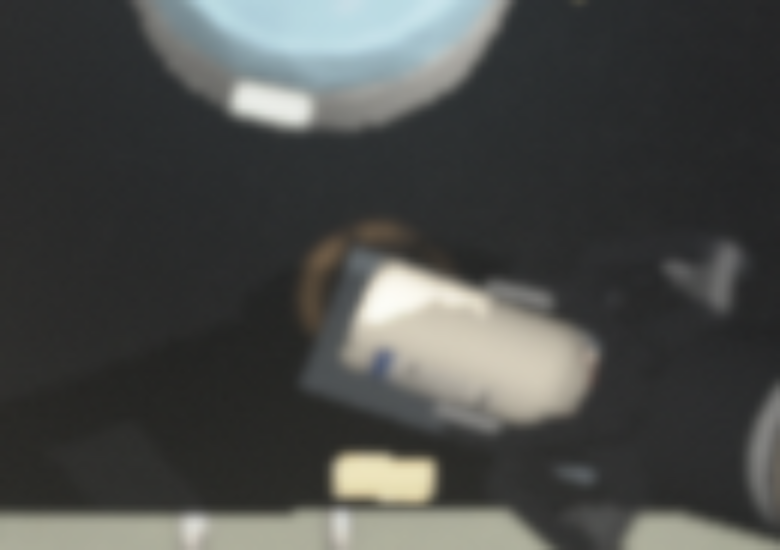

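The bottle is gripped at opening 0.528 (about 45 mm), with the pads flat on both sides. Lifting 0.11 m.

Request:
carry_out --commands '[{"delta_pos": [0.013,0,-0.015],"delta_rot": [0,0,0],"claw": 20},{"delta_pos": [0.032,0,-0.038],"delta_rot": [0,0,0],"claw": 20},{"delta_pos": [0.052,0,-0.061],"delta_rot": [0,0,0],"claw": 20},{"delta_pos": [0.071,0,-0.084],"delta_rot": [0,0,0],"claw": 20},{"delta_pos": [0.071,0,-0.084],"delta_rot": [0,0,0],"claw": 20},{"delta_pos": [0.071,0,-0.084],"delta_rot": [0,0,0],"claw": 20}]'

```text
time: 3.98
eef_pos: [0.4409, 0.0053, 0.1345]
tcp_rot: [0.782, 0.521, 0.287, -0.186]
contact_force: [0.2, 0.5, -2.6]
opening: 0.526
```

```bash
python3 - <<'E'
from fit import *
log()
L[:]=json.load(open('log.json'))
k,e=fit();print(k.round(4),e);s=ctrl.get_state();q=s['qpos'].copy()
R0=R.from_quat(s['tcp_rot'])
for a in np.linspace(0,-np.pi/2,7):
    q,e=ik([.45,.02,.15],R0*R.from_rotvec([0,a,0]),k,q);print(round(a,2),q.round(2),round(e,4))
print("drot target",delta([.45,.02,.15],R0*R.from_rotvec([0,-np.pi/2,0])))
for n in ('side','top'):
    p,d=ctrl.read_camera(n);cv2.imwrite(f'pics/{n}4.png',cv2.resize(p[150:270,190:340,::-1],None,fx=5,fy=4.8))
E
```

```text
t 3.98 q [-0.585 -0.108  2.341  0.755  1.179 -0.586] p [0.4409 0.0053 0.1345] rot [[0.292, 0.922, 0.255], [0.708, -0.388, 0.59], [0.643, 0.008, -0.766]] F [ 0.2  0.5 -2.6] op 0.526
[ 0.2403  0.      0.1009  0.443   0.0206  0.5725 -0.      0.2323 -0.    ] 3.409398559583998e-07
0.0 [-0.54 -0.13  2.32  0.76  1.18 -0.53] 0.0
-0.26 [-0.41 -0.17  2.29  0.5   1.08 -0.27] 0.0
-0.52 [-0.27 -0.15  2.24  0.2   1.04  0.02] 0.0
-0.79 [-0.14 -0.09  2.18 -0.1   1.07  0.31] 0.0
-1.05 [-0.01 -0.    2.12 -0.35  1.18  0.55] 0.0
-1.31 [ 0.08  0.11  2.06 -0.56  1.32  0.72] 0.0
-1.57 [ 0.16  0.24  2.   -0.71  1.49  0.85] 0.0
dpos [ 0.023   0.0028 -0.0009] drot [ 0.     -1.5708  0.    ] rows 0.5558787906098045 12.569832402234635
drot target (array([ 0.02299345,  0.00280413, -0.00087012]), array([ 0.00000000e+00, -1.57079633e+00,  9.24860800e-17]))
```

View pics/side4.png

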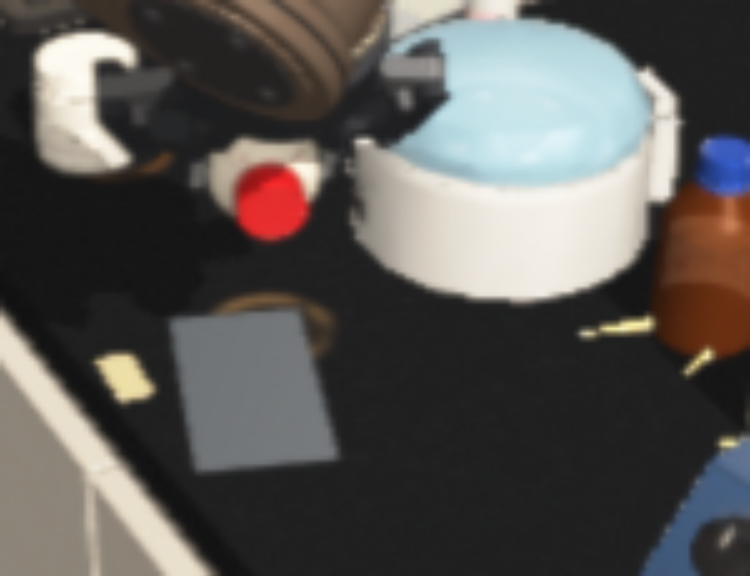

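View pics/top4.png

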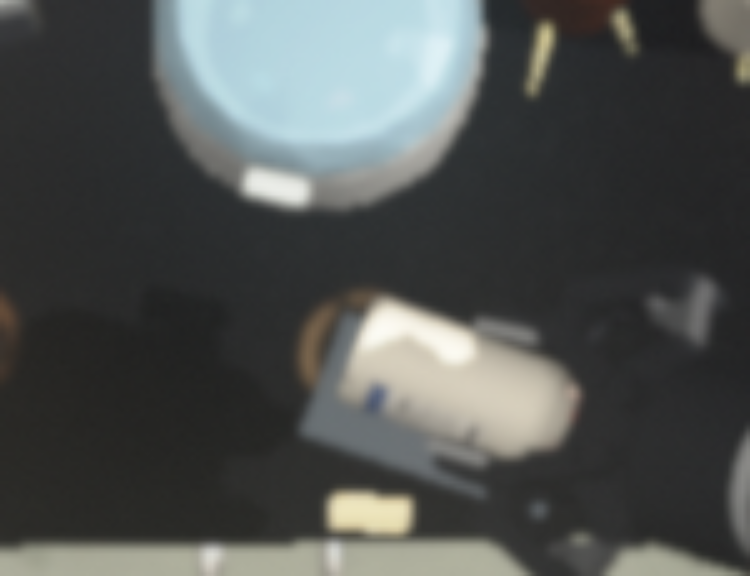

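The bottle is held firmly and the card stayed on the table; the wrist reads about -2.6 N, roughly the bottle's weight. Now I'll turn it up in two calls, adding about 0.45 rad of yaw in the second so the hand stays clear of the centrifuge.

Request:
carry_out --commands '[{"delta_pos": [0.005,0,-0.005],"delta_rot": [0,-0.12,0],"claw": 20},{"delta_pos": [0.01,0,-0.01],"delta_rot": [0,-0.24,0],"claw": 20},{"delta_pos": [0.015,0,-0.01],"delta_rot": [0,-0.36,0],"claw": 20},{"delta_pos": [0.015,0,-0.015],"delta_rot": [0,-0.48,0],"claw": 20},{"delta_pos": [0.015,0,-0.015],"delta_rot": [0,-0.6,0],"claw": 20},{"delta_pos": [0.015,0,-0.015],"delta_rot": [0,-0.72,0],"claw": 20},{"delta_pos": [0.015,0,-0.015],"delta_rot": [0,-0.8,0],"claw": 20},{"delta_pos": [0.015,0,-0.015],"delta_rot": [0,-0.8,0],"claw": 20}]'

```text
time: 4.75
eef_pos: [0.439, 0.0101, 0.1507]
tcp_rot: [0.831, 0.554, -0.043, 0.027]
contact_force: [-1.2, 1.1, -1.8]
opening: 0.523
```

```bash
cat >> fit.py <<'E'
def fin(psi,el):
    z=np.array([np.cos(psi)*np.cos(el),np.sin(psi)*np.cos(el),-np.sin(el)]);y=-np.array([-np.sin(psi),np.cos(psi),0]);return R.from_matrix(np.c_[np.cross(y,z),y,z])
E
python3 - <<'E'
from fit import *
log()
for psi in(-1.5,): 
    # y sign check
    T=fin(psi,.70);s=ctrl.get_state();print((R.from_quat(s['tcp_rot']).inv()*T).magnitude(),(R.from_quat(s['tcp_rot']).inv()*T*R.from_rotvec([0,0,np.pi])).magnitude())
    if (R.from_quat(s['tcp_rot']).inv()*T).magnitude()>1.6: T=T*R.from_rotvec([0,0,np.pi])
    delta([.44,.015,.14],T)
    k,e=fit();print(ik([.44,.015,.14],T,k,s['qpos']),ik([.44,.015,.06],T,k,s['qpos']))
E
```

```text
t 4.75 q [-0.156 -0.114  2.197 -0.111  1.089  0.291] p [0.439  0.0101 0.1507] rot [[0.382, 0.923, -0.043], [0.919, -0.384, -0.092], [-0.102, -0.004, -0.995]] F [-1.2  1.1 -1.8] op 0.523
2.732741300234593 0.8936845226962177
dpos [ 0.006  -0.0009  0.0102] drot [-0.2263 -0.7558 -0.4198] rows 0.28369598504012256 7.151445721600097
(array([ 0.20563645,  0.0899453 ,  2.19815246, -0.94039682,  1.21749616,
        0.65030369]), np.float64(8.326672684688674e-16)) (array([ 0.2056355 ,  0.26118227,  2.20189962, -1.00211769,  1.11853969,
        0.80729681]), np.float64(1.2360182322090907e-12))
```

Request:
carry_out --commands '[{"delta_pos": [0.005,0,0.005],"delta_rot": [-0.03,-0.095,-0.053],"claw": 20},{"delta_pos": [0.005,0,0.005],"delta_rot": [-0.06,-0.19,-0.105],"claw": 20},{"delta_pos": [0.005,0,0.005],"delta_rot": [-0.09,-0.285,-0.16],"claw": 20},{"delta_pos": [0.005,0,0.01],"delta_rot": [-0.12,-0.38,-0.21],"claw": 20},{"delta_pos": [0.005,0,0.01],"delta_rot": [-0.15,-0.49,-0.27],"claw": 20},{"delta_pos": [0.005,0,0.01],"delta_rot": [-0.18,-0.6,-0.33],"claw": 20},{"delta_pos": [0.006,0,0.01],"delta_rot": [-0.226,-0.756,-0.42],"claw": 20},{"delta_pos": [0.006,0,0.01],"delta_rot": [-0.226,-0.756,-0.42],"claw": 20}]'

```text
time: 5.42
eef_pos: [0.4386, 0.0148, 0.1368]
tcp_rot: [0.616, 0.665, -0.29, 0.306]
contact_force: [-0.3, 0.2, -1.8]
opening: 0.522
```

```bash
python3 - <<'E'
from fit import *
log();T=fin(-1.5,.70)*R.from_rotvec([0,0,np.pi]);delta([.44,.015,.14],T)
for n in ('side','top'):
    p,d=ctrl.read_camera(n);np.savez(f"{n}5.npz",p=p,d=d);cv2.imwrite(f'pics/{n}5.png',cv2.resize(p[110:270,170:340,::-1],None,fx=4.5,fy=3.7))
E
```

```text
t 5.42 q [ 0.206  0.096  2.2   -0.941  1.217  0.648] p [0.4386 0.0148 0.1368] rot [[-0.054, 0.997, 0.05], [0.641, 0.073, -0.764], [-0.765, -0.009, -0.643]] F [-0.3  0.2 -1.8] op 0.522
dpos [-0.0024  0.0014 -0.0022] drot [-0.0042  0.0009  0.0085] rows 0.08454124824519886 0.07610278105554195
```

View pics/side5.png

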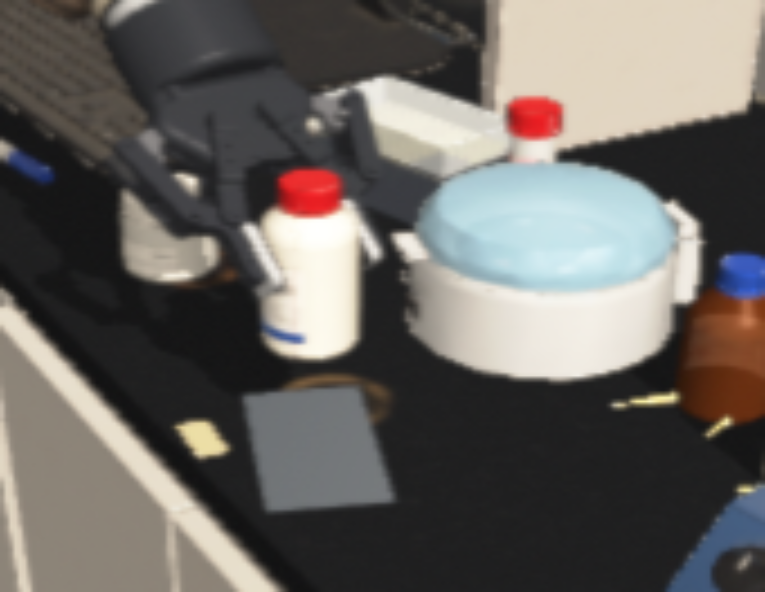

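View pics/top5.png

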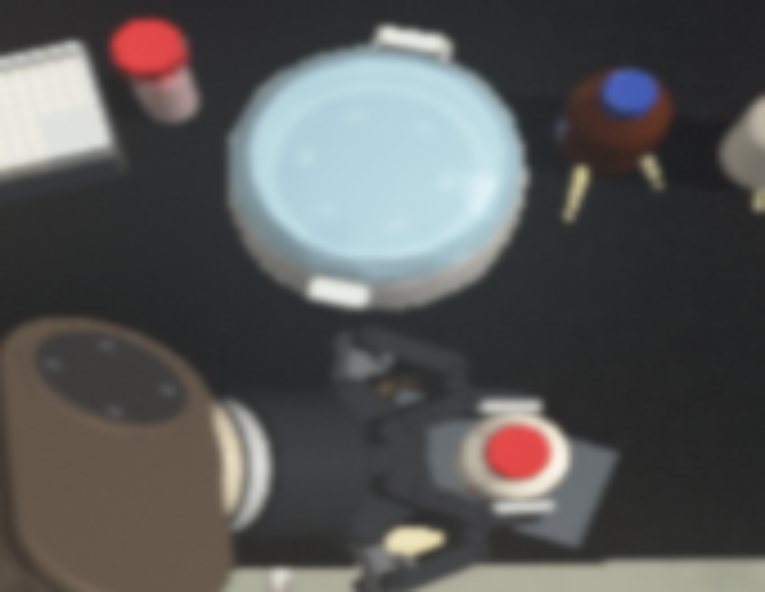

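The side view shows the bottle upright, cap at (310,190) and base at (308,355) in the crop. Next I'll measure the base height and tilt.

```bash
python3 - <<'E'
from fit import *
for n in('side','top'):
    f=np.load(n+"5.npz");p,d=f['p'],f['d'];H,W=d.shape
    v,u=np.mgrid[0:H,0:W];m=d.ravel()>0
    P=pts(n,np.c_[u.ravel(),v.ravel()][m],d.ravel()[m]);c=p.reshape(-1,3)[m].astype(int);UV=np.c_[u.ravel(),v.ravel()][m]
    near=(np.hypot(P[:,0]-.44,P[:,1]-.005)<.05)&(P[:,2]>.03)
    red=near&(c[:,0]>130)&(c[:,1]<90)
    wh=near&(c.min(1)>140)
    print(n,"red",red.sum(),P[red].mean(0).round(4),P[red].min(0).round(4),P[red].max(0).round(4),"z98",np.percentile(P[red,2],[50,98]).round(4))
    if n=='side':
        Q=P[wh]
        print("white z",np.percentile(Q[:,2],[0,1,2,5,50,99]).round(4),UV[wh].min(0),UV[wh].max(0))
        # silhouette midline per height -> tilt, on slices
        for z0 in np.arange(.08,.17,.01):
            q=Q[(Q[:,2]>z0)&(Q[:,2]<z0+.01)]
            if len(q)>5: 
                # circle fit of radius .023
                r=least_squares(lambda c:np.hypot(q[:,0]-c[0],q[:,1]-c[1])-.023,q[:,:2].mean(0)+[.0,.02],loss='soft_l1',f_scale=.001).x
                print(round(z0,3),len(q),r.round(4))
s=ctrl.get_state();print(s['eef_pos'])
E
```

```text
side red 149 [0.4349 0.0087 0.1824] [ 0.4226 -0.0018  0.1698] [0.4654 0.0417 0.1879] z98 [0.1848 0.1877]
white z [0.0816 0.0847 0.0864 0.0893 0.1392 0.1699] [224 164] [253 206]
0.08 47 [0.4367 0.0148]
0.09 56 [0.4364 0.0146]
0.1 77 [0.4364 0.0144]
0.11 83 [0.4363 0.0146]
0.12 68 [0.4367 0.0146]
0.13 83 [0.4368 0.0144]
0.14 115 [0.437  0.0143]
0.15 130 [0.4366 0.0149]
0.16 132 [0.4385 0.0189]
top red 133 [0.4377 0.0157 0.1845] [0.4266 0.0045 0.1803] [0.4492 0.0273 0.1881] z98 [0.1845 0.1871]
[0.43786979 0.01483688 0.13606606]
```

The bottle is vertical: the fitted axis moves less than 1 mm over 80 mm. All three estimates put the base at about z = 0.080. I'll lower it 0.066 m and then creep down.

Request:
carry_out --commands '[{"delta_pos": [0.012,0,0.01],"delta_rot": [0,0,0.005],"claw": 20},{"delta_pos": [0.023,0,0.019],"delta_rot": [0,0,0.005],"claw": 20},{"delta_pos": [0.034,0,0.028],"delta_rot": [0,0,0.005],"claw": 20},{"delta_pos": [0.043,0,0.036],"delta_rot": [0,0,0.005],"claw": 20},{"delta_pos": [0.048,0,0.04],"delta_rot": [0,0,0.005],"claw": 20},{"delta_pos": [0.0505,0.0006,0.0425],"delta_rot": [0,0,0.005],"claw": 20},{"delta_pos": [0.0505,0.0006,0.0425],"delta_rot": [0,0,0.005],"claw": 20},{"delta_pos": [0.0505,0.0006,0.0425],"delta_rot": [0,0,0.005],"claw": 20}]'

```text
time: 6.18
eef_pos: [0.4381, 0.0147, 0.0703]
tcp_rot: [0.619, 0.664, -0.289, 0.305]
contact_force: [0.1, 0.3, -0.7]
opening: 0.523
```

```bash
cat > base.py <<'E'
from fit import *
log()
p,d=ctrl.read_camera('side');n='side'
import sys
cv2.imwrite(f'pics/side{sys.argv[1]}.png',cv2.resize(p[140:260,190:320,::-1],None,fx=5.5,fy=4.8))
H,W=d.shape;v,u=np.mgrid[0:H,0:W]
P=pts(n,np.c_[u.ravel(),v.ravel()],d.ravel());c=p.reshape(-1,3).astype(int)
near=(np.hypot(P[:,0]-.44,P[:,1]-.005)<.05)
wh=near&(c.min(1)>140);Q=P[wh];print("white z",np.percentile(Q[:,2],[0,1,2,50,99]).round(4))
red=near&(c[:,0]>130)&(c[:,1]<90);print("cap z",np.percentile(P[red,2],[50,95,98]).round(4))
card=(np.hypot(P[:,0]-.42,P[:,1]+.02)<.03)&(P[:,2]<.02)&(c.max(1)>80)&(c.max(1)-c.min(1)<30);print("card z",card.sum(),np.median(P[card,2]).round(4))
print("wrist",ctrl.get_state()['wrist_torque'].round(2))
E
python3 base.py 6
```

```text
t 6.18 q [ 0.205  0.236  2.204 -0.986  1.133  0.78 ] p [0.4381 0.0147 0.0703] rot [[-0.048, 0.998, 0.047], [0.645, 0.067, -0.762], [-0.763, -0.006, -0.646]] F [ 0.1  0.3 -0.7] op 0.523
white z [-0.1043 -0.1015 -0.0971  0.0638  0.1034]
cap z [0.119  0.1211 0.1213]
card z 730 -0.0954
wrist [0.64 0.03 0.05]
```

View pics/side6.png

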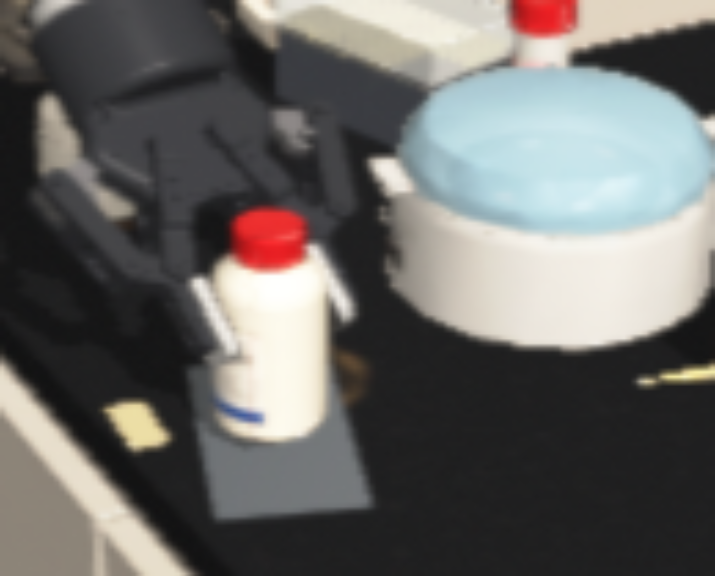

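The bottle is over the card with its base about 14 mm up. I'll lower it 10 mm first.

Request:
carry_out --commands '[{"delta_pos": [0.003,0,0.0025],"delta_rot": [0,0,0],"claw": 20},{"delta_pos": [0.0055,0,0.0045],"delta_rot": [0,0,0],"claw": 20},{"delta_pos": [0.0075,0,0.0065],"delta_rot": [0,0,0],"claw": 20},{"delta_pos": [0.0075,0,0.0065],"delta_rot": [0,0,0],"claw": 20},{"delta_pos": [0.0075,0,0.0065],"delta_rot": [0,0,0],"claw": 20},{"delta_pos": [0.0075,0,0.0065],"delta_rot": [0,0,0],"claw": 20}]'

```text
time: 6.73
eef_pos: [0.4382, 0.0148, 0.0607]
tcp_rot: [0.619, 0.664, -0.289, 0.305]
contact_force: [0.1, 1.0, -2.1]
opening: 0.526
```

```bash
python3 -c "
from h import *
for i in range(3):
    ctrl.read_camera('side'); log()"
```

```text
t 6.78 q [ 0.205  0.258  2.203 -0.995  1.122  0.8  ] p [0.4383 0.0148 0.0608] rot [[-0.048, 0.998, 0.048], [0.645, 0.067, -0.762], [-0.763, -0.005, -0.646]] F [ 0.6 -0.2 -2.1] op 0.52
t 6.83 q [ 0.205  0.257  2.203 -0.995  1.122  0.8  ] p [0.4383 0.0148 0.0608] rot [[-0.047, 0.998, 0.048], [0.645, 0.067, -0.761], [-0.763, -0.005, -0.646]] F [ 0.4 -0.  -1.5] op 0.528
t 6.88 q [ 0.205  0.257  2.203 -0.995  1.122  0.8  ] p [0.4383 0.0148 0.0608] rot [[-0.047, 0.998, 0.048], [0.645, 0.067, -0.761], [-0.763, -0.005, -0.646]] F [ 0.1 -0.1 -2. ] op 0.522
```

Request:
carry_out --commands '[{"delta_pos": [0.0008,0,0.0007],"delta_rot": [0,0,0],"claw": 20},{"delta_pos": [0.0015,0,0.0013],"delta_rot": [0,0,0],"claw": 20},{"delta_pos": [0.0015,0,0.0013],"delta_rot": [0,0,0],"claw": 20},{"delta_pos": [0.0015,0,0.0013],"delta_rot": [0,0,0],"claw": 20}]'

```text
time: 7.22
eef_pos: [0.4382, 0.0148, 0.0587]
tcp_rot: [0.619, 0.664, -0.289, 0.305]
contact_force: [0.3, 0.7, -2.3]
opening: 0.524
```

Request:
carry_out --commands '[{"delta_pos": [0.0008,0,0.0007],"delta_rot": [0,0,0],"claw": 20},{"delta_pos": [0.0008,0,0.0007],"delta_rot": [0,0,0],"claw": 20},{"delta_pos": [0.0008,0,0.0007],"delta_rot": [0,0,0],"claw": 20}]'

```text
time: 7.47
eef_pos: [0.4381, 0.0147, 0.0575]
tcp_rot: [0.619, 0.664, -0.289, 0.305]
contact_force: [-0.3, -0.0, -2.3]
opening: 0.527
```

Request:
carry_out --commands '[{"delta_pos": [0.0006,0,0.0005],"delta_rot": [0,0,0],"claw": 20},{"delta_pos": [0.0006,0,0.0005],"delta_rot": [0,0,0],"claw": 20},{"delta_pos": [0.0006,0,0.0005],"delta_rot": [0,0,0],"claw": 20}]'

```text
time: 7.72
eef_pos: [0.4382, 0.0147, 0.0568]
tcp_rot: [0.619, 0.664, -0.289, 0.305]
contact_force: [0.2, 0.7, -2.8]
opening: 0.523
```

```bash
python3 base.py 7
```

```text
t 7.72 q [ 0.205  0.267  2.203 -0.998  1.117  0.808] p [0.4382 0.0147 0.0568] rot [[-0.048, 0.998, 0.048], [0.645, 0.067, -0.762], [-0.763, -0.006, -0.646]] F [ 0.2  0.7 -2.8] op 0.523
white z [-0.1061 -0.0989 -0.0966  0.0495  0.0896]
cap z [0.1051 0.1077 0.108 ]
card z 734 -0.0944
wrist [ 0.6   0.02 -0.03]
```

View pics/side7.png

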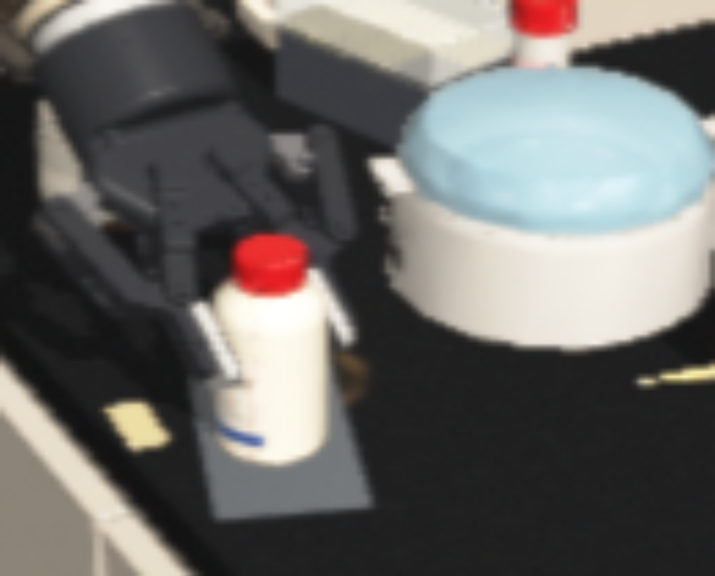

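There's no contact yet, so I'll keep creeping.

Request:
carry_out --commands '[{"delta_pos": [0.0006,0,0.0005],"delta_rot": [0,0,0],"claw": 20},{"delta_pos": [0.0006,0,0.0005],"delta_rot": [0,0,0],"claw": 20},{"delta_pos": [0.0006,0,0.0005],"delta_rot": [0,0,0],"claw": 20}]'

```text
time: 8.02
eef_pos: [0.4382, 0.0147, 0.0567]
tcp_rot: [0.619, 0.663, -0.29, 0.306]
contact_force: [-2.1, 0.9, 4.6]
opening: 0.528
```

Request:
carry_out --commands '[{"delta_pos": [0.0005,0,0.0004],"delta_rot": [0,0,0],"claw": 20},{"delta_pos": [0.0005,0,0.0004],"delta_rot": [0,0,0],"claw": 20},{"delta_pos": [0.0005,0,0.0004],"delta_rot": [0,0,0],"claw": 20}]'

```text
time: 8.27
eef_pos: [0.4382, 0.0147, 0.0567]
tcp_rot: [0.619, 0.663, -0.29, 0.306]
contact_force: [-2.2, 1.9, 6.4]
opening: 0.527
```

Contact: force z went from -2.5 to about +6 N, and the TCP stopped at 0.0567. Releasing slowly in place.

Request:
carry_out --commands '[{"delta_pos": [0,0,0],"delta_rot": [0,0,0],"claw": 54},{"delta_pos": [0,0,0],"delta_rot": [0,0,0],"claw": 56},{"delta_pos": [0,0,0],"delta_rot": [0,0,0],"claw": 60},{"delta_pos": [0,0,0],"delta_rot": [0,0,0],"claw": 68},{"delta_pos": [0,0,0],"delta_rot": [0,0,0],"claw": 80},{"delta_pos": [0,0,0],"delta_rot": [0,0,0],"claw": 100},{"delta_pos": [0,0,0],"delta_rot": [0,0,0],"claw": 100},{"delta_pos": [0,0,0],"delta_rot": [0,0,0],"claw": 100}]'

```text
time: 8.93
eef_pos: [0.4383, 0.0147, 0.0567]
tcp_rot: [0.619, 0.663, -0.29, 0.306]
contact_force: [0.1, -0.1, -0.0]
opening: 1.003
```

```bash
python3 base.py 8; python3 -c "
from h import *
p,d=ctrl.read_camera('top');cv2.imwrite('pics/top8.png',cv2.resize(p[170:270,200:330,::-1],None,fx=6,fy=5.5))"
```

```text
t 8.93 q [ 0.205  0.269  2.202 -1.     1.119  0.81 ] p [0.4383 0.0147 0.0567] rot [[-0.047, 0.998, 0.047], [0.643, 0.066, -0.763], [-0.765, -0.005, -0.644]] F [ 0.1 -0.1 -0. ] op 1.003
white z [-0.1041 -0.0997 -0.0967  0.0473  0.0897]
cap z [0.1052 0.1073 0.1074]
card z 739 -0.0951
wrist [ 0.36  0.05 -0.01]
```

View pics/side8.png

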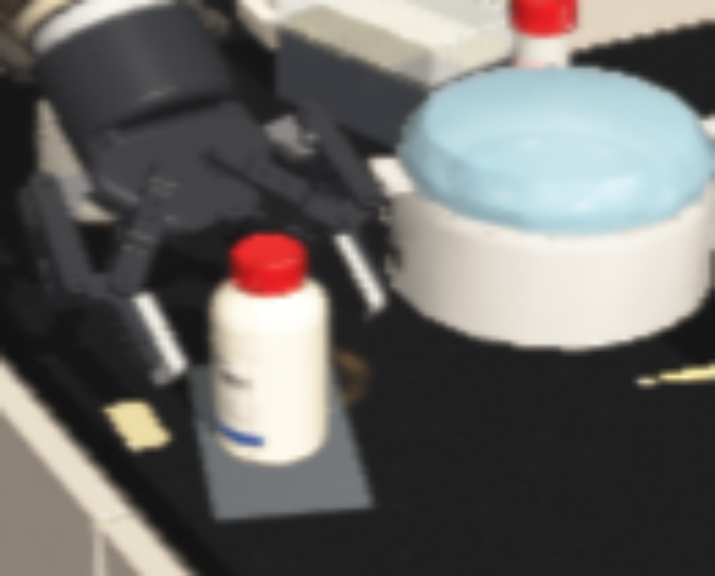

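View pics/top8.png

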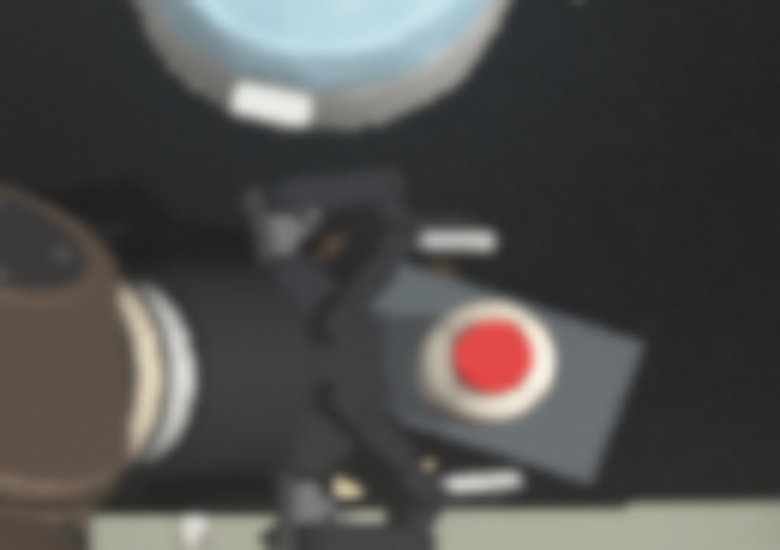

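The bottle stands alone with both fingers clear: top view pads at (457,240) and (483,482), cap at (492,356). Backing out along the tool axis.

Request:
carry_out --commands '[{"delta_pos": [0,0,-0.01],"delta_rot": [0,0,0],"claw": 100},{"delta_pos": [0,0,-0.03],"delta_rot": [0,0,0],"claw": 100},{"delta_pos": [0,0,-0.055],"delta_rot": [0,0,0],"claw": 100},{"delta_pos": [0,0,-0.08],"delta_rot": [0,0,0],"claw": 100},{"delta_pos": [0,0,-0.11],"delta_rot": [0,0,0],"claw": 100},{"delta_pos": [0,0,-0.13],"delta_rot": [0,0,0],"claw": 100},{"delta_pos": [0,0,-0.13],"delta_rot": [0,0,0],"claw": 100},{"delta_pos": [0,0,-0.13],"delta_rot": [0,0,0],"claw": 100}]'

```text
time: 9.7
eef_pos: [0.4326, 0.115, 0.1414]
tcp_rot: [0.619, 0.663, -0.289, 0.307]
contact_force: [0.3, -0.3, -0.5]
opening: 1.0
```

```bash
python3 base.py 9; python3 -c "
from h import *
a=np.load('top0.npz')['p']
p,d=ctrl.read_camera('top');cv2.imwrite('pics/top9.png',p[:,:,::-1])
p2,d=ctrl.read_camera('side');cv2.imwrite('pics/side9f.png',p2[:,:,::-1])
for nm,(x0,y0,x1,y1) in dict(white=(328,130,360,168),brown=(293,122,322,160)).items(): print(nm,np.abs(a[y0:y1,x0:x1].astype(int)-p[y0:y1,x0:x1]).mean())
s0=np.load('side0.npz')['p']
for nm,(x0,y0,x1,y1) in dict(jar=(195,155,220,188),brown=(318,178,346,225),white=(340,197,368,240)).items(): print('side',nm,np.abs(s0[y0:y1,x0:x1].astype(int)-p2[y0:y1,x0:x1]).mean())
"
```

```text
t 9.7 q [ 0.408  0.178  2.094 -0.83   1.349  0.737] p [0.4326 0.115  0.1414] rot [[-0.046, 0.998, 0.05], [0.643, 0.068, -0.763], [-0.764, -0.003, -0.645]] F [ 0.3 -0.3 -0.5] op 1.0
white z [-0.105  -0.1021 -0.0969  0.0434  0.0895]
cap z [0.1052 0.1072 0.1078]
card z 736 -0.0947
wrist [ 0.38  0.05 -0.  ]
white 0.6606359649122807
brown 0.6240169388989716
side jar 12.023434343434344
side brown 0.46783181357649445
side white 0.27851605758582504
```

View pics/top9.png

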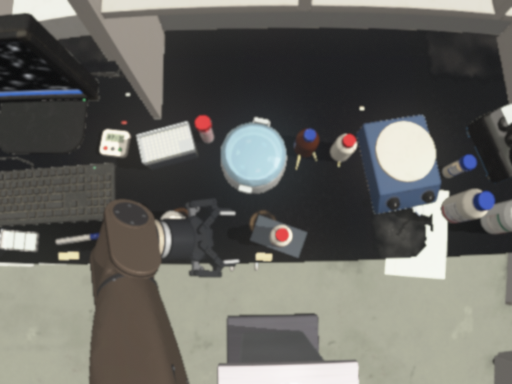

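View pics/side9f.png

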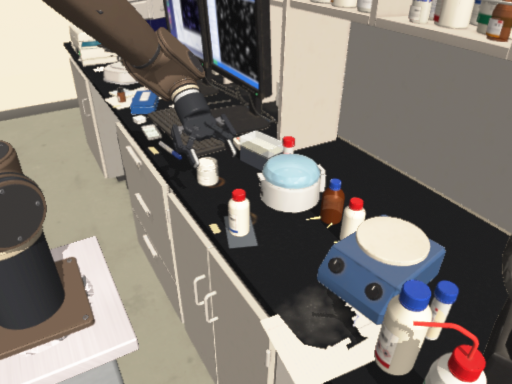

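The bottle stands upright at side (238,215). The jar is still at side (207,171), but the hand shades it, so I'll raise the hand and check again.

Request:
carry_out --commands '[{"delta_pos": [-0.02,0,-0.02],"delta_rot": [0,0,0],"claw": 100},{"delta_pos": [-0.05,0,-0.05],"delta_rot": [0,0,0],"claw": 100},{"delta_pos": [-0.08,0,-0.08],"delta_rot": [0,0,0],"claw": 100},{"delta_pos": [-0.1,0,-0.1],"delta_rot": [0,0,0],"claw": 100},{"delta_pos": [-0.1,0,-0.1],"delta_rot": [0,0,0],"claw": 100},{"delta_pos": [-0.1,0,-0.1],"delta_rot": [0,0,0],"claw": 100}]'

```text
time: 10.35
eef_pos: [0.4321, 0.125, 0.2814]
tcp_rot: [0.62, 0.662, -0.29, 0.306]
contact_force: [-0.1, -0.1, -0.8]
opening: 1.004
```

```bash
python3 - <<'E'
from fit import *
log();a=np.load('side0.npz')['p'];p,d=ctrl.read_camera('side')
cv2.imwrite('pics/side10.png',cv2.resize(np.hstack([a[140:250,185:270],p[140:250,185:270]])[:,:,::-1],None,fx=4,fy=4))
for im in(a,p):
    m=(im[150:192,190:225].min(2)>95);v,u=np.nonzero(m);print("jar px",u.min()+190,u.max()+190,v.min()+150,v.max()+150)
H,W=d.shape;v,u=np.mgrid[0:H,0:W];P=pts('side',np.c_[u.ravel(),v.ravel()],d.ravel());c=p.reshape(-1,3).astype(int)
Q=P[(np.hypot(P[:,0]-.437,P[:,1]-.014)<.04)&(c.min(1)>120)&(P[:,2]>0)]
for z0 in np.arange(.0,.08,.015):
    q=Q[(Q[:,2]>z0)&(Q[:,2]<z0+.015)];print(round(z0,3),least_squares(lambda c:np.hypot(q[:,0]-c[0],q[:,1]-c[1])-.023,q[:,:2].mean(0)+[0,.02],loss='soft_l1',f_scale=.001).x.round(4))
E
```

```text
t 10.35 q [ 0.426 -0.013  2.003 -0.795  1.558  0.543] p [0.4321 0.125  0.2814] rot [[-0.045, 0.998, 0.046], [0.643, 0.064, -0.763], [-0.764, -0.005, -0.645]] F [-0.1 -0.1 -0.8] op 1.004
jar px 197 218 156 185
jar px 197 218 156 185
0.0 [0.4369 0.0147]
0.015 [0.436  0.0145]
0.03 [0.4358 0.0144]
0.045 [0.4361 0.0148]
0.06 [0.4362 0.0144]
0.075 [0.4376 0.0177]
```

View pics/side10.png

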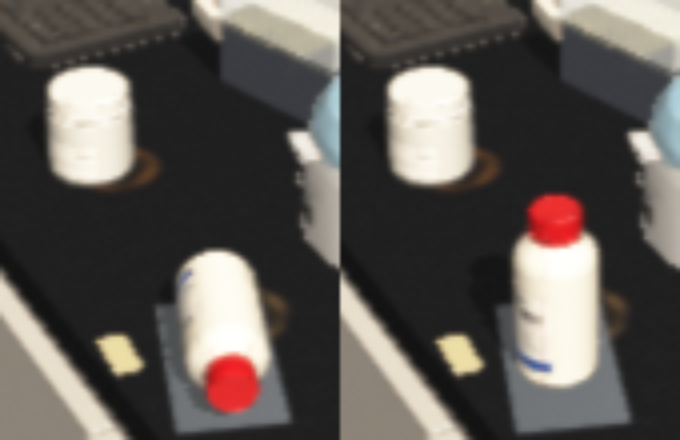

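The before and after crops show the jar in the same place (pixels 197–218 × 156–185 both times) and the bottle upright on the card. Handing in.

```bash
python3 -c "
from plant import ctrl
print(ctrl.sign_off())"
```

```text
the job is handed in; nothing more can be done
None
```

The fallen bottle now stands upright on its base at about (0.436, 0.0145), on its grey card where it had been lying. I handed the job in about 10.4 s into the 37 s limit.

**How:** I gripped it with the hand leaning over the cap end, lifted it, and turned it 90° upright. I then lowered it in steps of about 1 mm until it touched, at roughly 8 N, let go slowly and backed away.

**Last checks:**
- **Bottle:** the fitted axis is vertical to within about 1 mm over its straight part. The top slice at the shoulder was off by 3 mm, because the bottle narrows there.
- **Other objects:** the jar's outline is pixel-identical to the first picture. The other white bottle and the brown bottle look unchanged in both views.
- **Arm:** it ended well clear, with no contact force beyond sensor noise.
- **Failed readings:** the "card z" and lowest "white z" depth readings were useless because the mask caught the wrong surfaces. I used contact force and cap height instead. An early jar comparison showed a difference caused by the hand's shadow, and it went away once I raised the hand.

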